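Shut the cash box, draw the sagging bolt and hold the wicket ajar

TASK

A truck driver is waiting at the low counter wicket of the weighing office. First lower the lid of the blue cash box until it is fully shut; then take the wicket's bolt by its yellow handle, lift the sagging bolt so that its headed tip passes over the bent-up red lip of the keeper while you pull it back, and swing the gate about a hand's width (some 85 mm at its free edge) towards the robot. Finish still gripping the yellow handle and holding the self-closing gate ajar, and leave the tub, stapler and phone where they are.

Things in the scene. Friction and masses are not known exactly. Their poses are not given: they have to be found in the camera images.
- cash_box: Blue steel cash box, 160 (x) x 200 (y) x 70 mm high, fixed to the desk; origin at the centre of its underside; its x axis points from the front rim to the far rim where the lid is hinged. It stands to the left or the right of the wicket, which stands on the other side.
- lid (a joint): Angle of the cash box lid: 0 = shut flat on the box, grows as it opens, starts standing open at 0.9 to 1.6 (upright is 1.57). Stiff friction hinge: it stays where it is left; about 1.5 N at its free edge moves it down when it stands upright, less lower down. It can be pushed shut from behind and above.
- lid_hinge (a point): Middle of the lid's hinge line, on the far (+x) rim of the cash box, 70 mm above the desk. The lid is a plate 160 mm long from the hinge to its free edge, 200 mm wide, 6 mm thick; a thin steel strip, 3 mm high, lies along the middle of its outer face.
- lid_edge (a point): Middle of the lid's free edge, on the outer (upper when shut) face, 160 mm from the hinge line.
- frame: Wicket frame, fixed to the desk: dark sill 70 (x) x 340 (y) x 12 mm, green hinge post at +y (190 mm high), green latch post at -y (150 mm high) carrying the keeper. Origin at the centre of the underside, on the desk; the closed gate and the bolt lie along its y axis, in the plane x = 0; the gate opens towards its -x.
- lip (a point): Middle of the top edge of the keeper's bent-up red lip, 167 mm above the desk, at the frame's x = 0, y = -102 mm (lip 4 mm thick, 40 mm wide). The keeper sits on the latch post, x -24 to 24, y -140 to -100: a steel loop of two cheeks 64 mm high, joined by a narrow strap whose top is 218 mm above the desk; the lip closes its foot on the side next to the gate.
- gate_hinge (a point): Point on the gate's vertical hinge line, 150 mm above the desk, at the frame's x = 0, y = +130 mm. The gate reaches 220 mm from it to its free edge (at the frame's y = -90 mm when shut); top rail 24 mm thick, top at 150 mm; the two bolt guides on it rise to 208 mm, 70 and 180 mm from the hinge line.
- gate (a joint): Gate angle about the vertical hinge line: 0 = shut, grows as the free edge swings towards the frame's -x (clockwise seen from above), to 1.2. A spring shuts it: with the bolt drawn, about 4 N at the handle when shut, 8 N at 0.4 rad. While the bolt's head is in the keeper, the gate cannot open.
- bolt (a joint): Draw of the bolt along the gate, away from the keeper (frame's +y when the gate is shut): 0 = fully home (as at the start), 0.045 = fully drawn. Friction about 1 N. Its head meets the red lip at 0.004 unless lifted; the gate is free from 0.020 on.
- bolt_lift (a joint): Height of the bolt in its worn slotted guides: 0 = sagging at the bottom (it weighs about 0.25 kg and falls back if not held), 0.020 = top of the slots. It stays level. The head (a disc 34 mm across, 10 mm thick) clears the lip when lifted by more than 0.010.
- handle: Yellow upright handle standing on the bolt: cylinder 20 mm across, 46 mm long; origin on its axis, 18 mm above its lower end and 28 mm below its upper end, 226 mm above the desk and 140 mm from the hinge line at the start. To be gripped from above; it does not turn on the bolt. The bolt rod (12 mm) lies 52 mm below the origin.
- tub: Bystander: white open plastic tub, 90 mm across, 65 mm high, loose; origin at the centre of its underside.
- stapler: Bystander: blue stapler, 130 x 30 x 55 mm, loose; origin at the centre of its underside.
- phone: Bystander: red-cased phone lying flat, 76 x 156 x 9 mm, loose; origin at the centre of its underside.

How it is judged:
By the outcome, as a careful person would: the job done as asked, in the order asked, and still so for the second after the job is handed in, while the arm keeps its last pose, push and grip.
It also fails if it takes over 48 s, if anything falls off the work surface, if the arm or the gripper's body presses on something with over 40 N, if the wrist force passes 120 N, or if a joint passes its speed limit or range.

ROBOT

A 6-joint arm with a two-finger parallel gripper is mounted at the origin on the work surface. World frame = base frame: x ahead of the robot, y to its left, z up, the work surface at z = 0. Lengths are in m, angles in rad, forces in N, time in s.
With the tool pointing down it reaches from about 0.3 to 0.75 m from the base axis. Payload 8.5 kg.
Tool frame: the origin (TCP) lies on the front face of the gripper's body, between the roots of the fingers; the fingertips stand 73 mm ahead of it and the grasp point (between the pads) lies 54 mm ahead of it; z points along the fingers, y is the line along which they close (so a half turn about z gives the same grasp; the last joint's range is limited). The gripper opens to 85 mm and grips with 20 to 120 N. Pads are 22 mm wide; open, the fingers measure 114 mm over their backs; the gripper's body (76 mm by 85 mm) begins 54 mm behind the grasp point. The pads swing forward as they close: fully open they stand 13 mm farther back than shut.
Start: joints at [0.887, 0.381, 1.297, -0, 1.464, -0.215], TCP at [0.248, 0.491, 0.304] pointing down, gripper open.
Joint ranges: [-3.11, 3.11], [-0.89, 2.33], [0.22, 2.48], [-1.42, 4.56], [0.17, 2.85], [-2.88, 2.88]. Speed limits (rad/s): [2.39, 2.39, 3.14, 3.14, 3.14, 3.14].

INTERFACE

Orientations are given as a 3x3 rotation matrix whose columns are the frame's x, y, z axes.
In Python, from station import robot gives the robot as it stands.
- The arm moves only by the tool jog_arm, never from a script. Its argument "rows" is a list of rows, each a list of 5 numbers: the shift along the tool's x, y, z in mm, then the turn about the tool's z in rad, then the opening, from 0 (shut) to 1 (fully open). In form: [[dx, dy, dz, turn, grip], ...]. A call has 1 to 5 rows; each row shifts and turns the commanded pose from where the row before left it, along the tool's axes as they then stand; what a row does not reach is not made up. A row lasts 1/12 s, in which the tool goes at most 41.7 mm and 7.16 degrees, less where a joint would pass 70% of its speed; a pose out of reach is approached as far as the arm can. A call with a gripper value outside its range is refused whole. The fingers move at their own pace and stop on an object; "squeeze" is the grip in N (left out, the last holds). Time passes only in rows, so rows that do not move let the fingers close. It gives the time, the measured TCP pose, the force, the opening and the grip force at its end, in the units of the state.
- robot.get_state(): the state, without advancing time (a new reading comes with each control period).
- robot.camera(name): name is "scene" or "side" or "wrist"; returns (picture, depth): 420x560x3 uint8, red, green, blue; 420x560 float32, m along the optical axis (not along the pixel's ray), 0 where there is no reading.
- robot.camera_info(name): a dict with "K" (3x3 intrinsics, pixels), "k1" (the pictures are not rectified: a ray, as slopes to the right and down, at radius r is drawn at 1 + k1 r^2 times it, then the intrinsics apply), "origin" and "orientation" of the camera in the world; the wrist camera has in their place "mount" (4x4, takes a point from camera to tool coordinates, whose origin is the TCP and whose axes are the flange's). Camera axes: x right, y down, z forward; pixel columns grow to the right and rows downward; lengths in m; the calibration is good to about 2 mm. A picture is of the moment at which its call begins: read the wrist's pose just before it. camera_info takes no time and is no camera call.
- robot.close_job(): hands the job in; it is judged then, once.
The state is a dict: "time": time; "joints": joint angles; "joint_vel": joint speeds; "joint_torque": joint torques, N m; "tcp_pos": TCP position; "tool_rot": TCP orientation; "force": force on the tool from outside, world axes, zero at the start; "moment": the same for the moment, N m; "width": opening from 0.0 (shut) to 1.0 (fully open); "finger_force": force on a finger pad.
Only numpy, scipy, OpenCV 4.12 (cv2) and the standard library are available. Lean on these libraries where they do the work, as an engineer would, in place of code of your own. Each camera call takes 0.05 s, during which the arm holds its last target. There are 200 camera calls.

## Working session

There is one attempt and no reset: what is moved stays moved. The work goes in short steps, Python scripts to look and compute and a tool call to move; the robot and the scene stay as the last step left them, time stands still between calls to the robot, and variables do not carry over. Pictures are saved under pics/ and viewed, at most 10 in all, crops included, and the job is handed in when it is done.

Besides the shell and the picture viewer there is one more tool, called after "Request:" by a JSON object that holds its "op" and its "data", one argument or row to a line. jog_arm: Moves the arm, as the interface text tells. Its arguments: {"type":"object","properties":{"rows":{"type":"array","items":{"type":"array","items":{"type":"number"}}},"squeeze":{"type":"number"}},"required":["rows"]}

```bash
mkdir -p pics; cat > h.py <<'E'
import numpy as np, cv2
from station import robot
def snap(n):
    s=robot.get_state(); p,d=robot.camera(n); ci=robot.camera_info(n)
    if n=="wrist":
        T=np.eye(4);T[:3,:3]=np.array(s["tool_rot"]).reshape(3,3);T[:3,3]=s["tcp_pos"];T=T@np.array(ci["mount"])
    else:
        T=np.eye(4);T[:3,:3]=np.array(ci["orientation"]).reshape(3,3);T[:3,3]=ci["origin"]
    np.savez("pics/"+n+".npz",p=p,d=d,T=T,K=ci["K"],k1=ci["k1"]); return p,d
def world(n):
    z=np.load("pics/"+n+".npz");K=z["K"];k1=float(z["k1"]);d=z["d"]
    v,u=np.mgrid[0:d.shape[0],0:d.shape[1]]
    pts=np.stack([u,v],-1).reshape(-1,1,2).astype(np.float64)
    r=cv2.undistortPoints(pts,K,np.array([k1,0,0,0,0])).reshape(d.shape+(2,))
    c=np.dstack([r[...,0]*d,r[...,1]*d,d]); return z["p"],d,c@z["T"][:3,:3].T+z["T"][:3,3]
E
python3 - <<'E'
from h import *
a,_=snap("scene");b,_=snap("side")
cv2.imwrite("pics/a.png",cv2.resize(a[...,::-1],(800,600)));cv2.imwrite("pics/b.png",cv2.resize(b[...,::-1],(800,600)))
s=robot.get_state();print(s["time"],np.round(s["tool_rot"],3).tolist(),s["tcp_pos"])
for n in("scene","side"):print(np.load("pics/"+n+".npz")["T"].round(3).tolist())
E
```

```text
0.1 [[-0.892, 0.452, -0.001], [0.452, 0.892, -0.001], [0.0, -0.001, -1.0]] [0.2484006  0.49052206 0.30338052]
[[0.849, -0.38, 0.366, 0.206], [-0.528, -0.603, 0.598, -0.553], [-0.006, -0.702, -0.713, 0.838], [0.0, 0.0, 0.0, 1.0]]
[[0.86, -0.382, 0.338, 0.188], [-0.51, -0.633, 0.583, -0.599], [-0.009, -0.673, -0.739, 0.933], [0.0, 0.0, 0.0, 1.0]]
```

View pics/a.png

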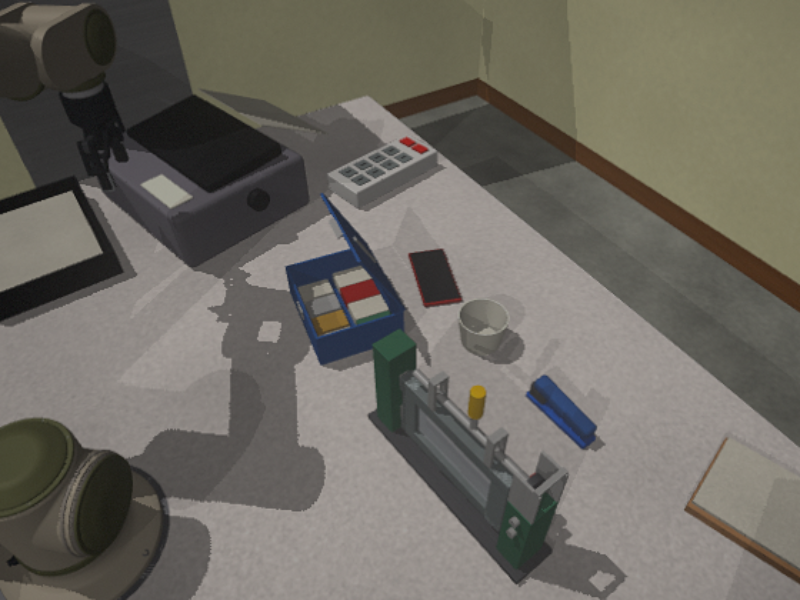

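View pics/b.png

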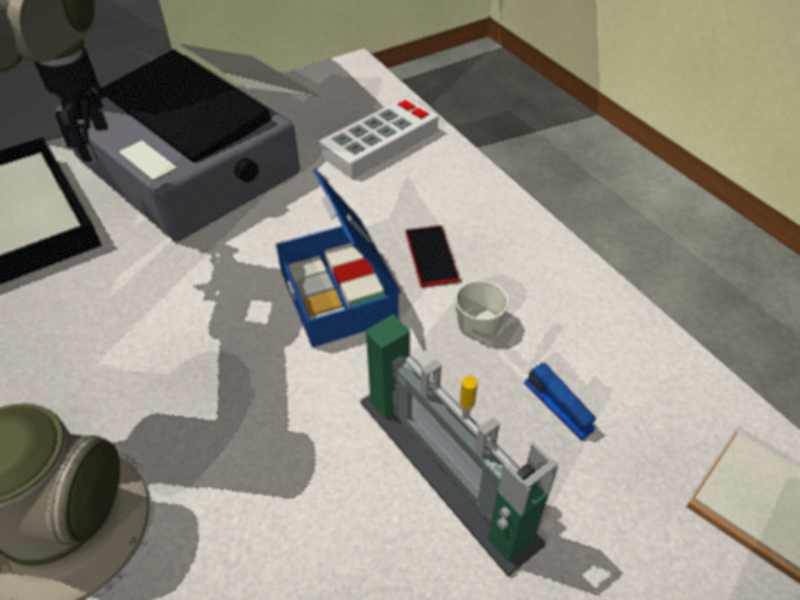

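Both views show the box with its lid at about (350,250), the wicket from (395,350) to (535,500), and the yellow handle at (477,402) in the scene view. The tub, phone and stapler lie behind them.

```bash
python3 - <<'E'
from h import *
for n in("scene","side"):
    p,d,w=world(n);h=cv2.cvtColor(p,cv2.COLOR_RGB2HSV);H,S,V=[h[...,i].astype(int) for i in range(3)]
    ok=d>0;z=w[...,2]
    def rep(t,m):
        q=w[m&ok]; 
        if len(q)<5: print(t,len(q));return q
        print(n,t,len(q),np.percentile(q,[2,50,98],axis=0).round(3).tolist());return q
    y=rep("handle",(H>18)&(H<32)&(S>170)&(z>.2))
    g=(H>60)&(H<95)&(S>60)
    rep("postH top",g&(z>.184)&(z<.198)); rep("postL top",g&(z>.14)&(z<.16))
    b=(H>102)&(H<122)&(S>120)
    # lid plane
    L=rep("lid",b&(z>.085)&(w[...,0]<.75)&(w[...,1]>0))
    if len(L)>20:
        c=L.mean(0);u,s,vt=np.linalg.svd(L-c,full_matrices=False);print(" plane n",vt[2].round(3),"rms",s[2]/len(L)**.5,"c",c.round(3))
        t=L[L[:,2]>np.percentile(L[:,2],97)];print(" lid top",t.mean(0).round(3),"maxz",L[:,2].max().round(3), t.min(0).round(3),t.max(0).round(3))
    B=rep("rim",b&(z>.062)&(z<.076)&(w[...,1]>0))
    if len(B)>20: print(" rect",cv2.minAreaRect((B[:,:2]*1000).astype(np.float32)))
    rep("tall gray z>.2",(z>.2)&(z<.225)&(w[...,0]>.3)&(S<60)&(w[...,1]<0.0)&(w[...,1]>-.4)&(w[...,0]<.65))
    sill=ok&(z>.006)&(z<.018)&(V<90)&(w[...,0]>.3)&(w[...,0]<.7)&(abs(w[...,1])<.35)
    rep("sill",sill)
    # handle-axis xy: mid heights
    q=y[(y[:,2]>.248)];print(" htop",q.mean(0).round(4))
E
python3 - <<'E'
import cv2
a=cv2.imread("pics/a.png")
E
```

```text
scene handle 173 [[0.493, -0.239, 0.213], [0.497, -0.233, 0.25], [0.509, -0.223, 0.257]]
scene postH top 388 [[0.459, -0.087, 0.185], [0.482, -0.067, 0.191], [0.507, -0.047, 0.193]]
scene postL top 236 [[0.458, -0.36, 0.14], [0.491, -0.345, 0.15], [0.534, -0.053, 0.158]]
scene lid 104 [[0.516, 0.092, 0.211], [0.529, 0.165, 0.214], [0.546, 0.282, 0.216]]
 plane n [-0.898  0.142 -0.417] rms 0.0013901154544160657 c [0.53  0.177 0.214]
 lid top [0.53  0.178 0.217] maxz 0.217 [0.517 0.089 0.216] [0.541 0.245 0.217]
scene rim 213 [[0.432, 0.083, 0.064], [0.468, 0.147, 0.071], [0.583, 0.296, 0.073]]
 rect ((522.3517456054688, 189.57131958007812), (202.8382568359375, 156.78831481933594), 81.19940948486328)
scene tall gray z>.2 684 [[0.484, -0.359, 0.201], [0.503, -0.332, 0.21], [0.538, -0.157, 0.221]]
scene sill 2200 [[0.447, -0.338, 0.007], [0.48, -0.173, 0.013], [0.697, 0.283, 0.017]]
 htop [ 0.5007 -0.231   0.254 ]
side handle 188 [[0.493, -0.24, 0.215], [0.498, -0.235, 0.246], [0.508, -0.223, 0.256]]
side postH top 425 [[0.459, -0.088, 0.185], [0.482, -0.069, 0.19], [0.507, -0.048, 0.192]]
side postL top 624 [[0.338, -0.359, 0.141], [0.481, -0.084, 0.151], [0.535, 0.849, 0.159]]
side lid 733 [[0.246, 0.081, 0.094], [0.545, 0.148, 0.176], [0.591, 0.774, 0.375]]
 plane n [-0.668 -0.124 -0.734] rms 0.02545626421345394 c [0.528 0.207 0.179]
 lid top [0.256 0.461 0.383] maxz 0.404 [0.216 0.451 0.362] [0.282 0.475 0.404]
side rim 428 [[0.433, 0.08, 0.062], [0.49, 0.103, 0.068], [0.587, 0.295, 0.073]]
 rect ((523.3855590820312, 189.34979248046875), (207.0609588623047, 159.70263671875), 81.65834045410156)
side tall gray z>.2 644 [[0.484, -0.359, 0.201], [0.504, -0.332, 0.21], [0.539, -0.156, 0.22]]
side sill 2075 [[0.451, -0.339, 0.007], [0.48, -0.18, 0.012], [0.697, 0.267, 0.017]]
 htop [ 0.4961 -0.2164  0.2571]
```

```bash
python3 - <<'E'
from h import *
from scipy.optimize import least_squares
P=[];Q=[];Sl=[];Lid=[]
for n in("scene","side"):
    p,d,w=world(n);h=cv2.cvtColor(p,cv2.COLOR_RGB2HSV);H,S,V=[h[...,i].astype(int) for i in range(3)]
    z=w[...,2];ok=d>0
    m=(H>18)&(H<32)&(S>150)&(z>.212)&(z<.248)&ok;y=w[m];y=y[np.abs(y-np.median(y,0)).max(1)<.03]
    f=least_squares(lambda c:np.hypot(y[:,0]-c[0],y[:,1]-c[1])-.01,y[:,:2].mean(0)+[.005,.005],loss="soft_l1",f_scale=.001);print(n,"handle",f.x.round(4),len(y))
    R=(w[...,0]>.42)&(w[...,0]<.6)&(w[...,1]>-.42)&(w[...,1]<-.02)&ok
    t=w[R&(z>.203)&(z<.211)&(S<70)]; k=w[R&(z>.214)&(z<.222)&(S<70)]
    print("guides",len(t),"keeper",np.percentile(k,[2,50,98],axis=0).round(3).tolist())
    for a,b in((-.185,-.14),(-.30,-.24)):
        q=t[(t[:,1]>a)&(t[:,1]<b)];print("  g",len(q),q.mean(0).round(3) if len(q) else 0)
    s=w[R&(z>.008)&(z<.017)&(V<80)];print("sill rect",cv2.minAreaRect((s[:,:2]*1000).astype(np.float32)))
    g=w[R&(z>.186)&(z<.194)&(H>60)&(H<95)&(S>60)];print("postH",cv2.minAreaRect((g[:,:2]*1000).astype(np.float32)))
    b=(H>100)&(H<124)&(S>90)&ok&(z>.08)&(w[...,0]>.5)&(w[...,0]<.62)&(w[...,1]>.07)&(w[...,1]<.3);L=w[b]
    bx=np.array([.988,-.15]);r=(L[:,:2]-[.602,.177])@bx;print("lid ang med",np.median(np.arctan2(L[L[:,2]>.15][:,2]-.07,-r[L[:,2]>.15])).round(3),L[:,2].max())
E
```

```text
scene handle [ 0.5031 -0.2297] 113
guides 310 keeper [[0.489, -0.359, 0.214], [0.515, -0.351, 0.218], [0.539, -0.317, 0.221]]
  g 95 [ 0.494 -0.161  0.208]
  g 106 [ 0.506 -0.27   0.208]
sill rect ((494.8788757324219, -203.54331970214844), (69.63700103759766, 339.25323486328125), 7.692704677581787)
postH ((483.8611145019531, -65.93304443359375), (49.620723724365234, 41.96272659301758), 5.818839073181152)
lid ang med 1.113 0.21719088088384775
side handle [ 0.5034 -0.2296] 102
guides 297 keeper [[0.49, -0.358, 0.214], [0.515, -0.351, 0.218], [0.539, -0.318, 0.221]]
  g 90 [ 0.494 -0.161  0.207]
  g 107 [ 0.507 -0.27   0.208]
sill rect ((499.1886291503906, -203.97134399414062), (70.14933013916016, 335.474853515625), 6.1171393394470215)
postH ((484.0506591796875, -67.2644271850586), (49.53914260864258, 42.317649841308594), 5.413926601409912)
lid ang med 1.135 0.21785731824251275
```

Request:
{"op": "jog_arm", "data": {
  "rows": [
    [-34,-11.3,-2.2,0,0],
    [-34,-11.3,-2.2,0,0],
    [-34,-11.3,-2.2,0,0],
    [-34,-11.3,-2.2,0,0],
    [-34,-11.3,-2.2,0,0]
  ],
  "squeeze": 60
}}

```text
time: 0.52
tcp_pos: [0.3754, 0.3621, 0.3148]
tool_rot: [[-0.892, 0.451, -0.001], [0.451, 0.892, -0.0], [0.0, -0.001, -1.0]]
force: [0.8, -0.3, 0.1]
width: 0.298
finger_force: 0.0
```

Request:
{"op": "jog_arm", "data": {
  "rows": [
    [-34,-11.3,-2.2,0,0],
    [-34,-11.3,-2.2,0,0],
    [-34,-11.3,-2.2,0,0],
    [-34,-11.3,-2.2,0,0],
    [-34,-11.3,-2.2,0,0]
  ]
}}

```text
time: 0.93
tcp_pos: [0.5017, 0.2347, 0.3257]
tool_rot: [[-0.892, 0.452, -0.001], [0.452, 0.892, -0.0], [0.001, -0.0, -1.0]]
force: [-0.1, 0.6, 1.0]
width: 0.0
finger_force: 0.0
```

Request:
{"op": "jog_arm", "data": {
  "rows": [
    [-30,-10,0,0,0],
    [-30,-10,0,0,0],
    [0,0,0,0,0]
  ]
}}

```text
time: 1.18
tcp_pos: [0.5483, 0.1874, 0.3248]
tool_rot: [[-0.89, 0.456, -0.0], [0.456, 0.89, -0.001], [-0.0, -0.001, -1.0]]
force: [0.3, -0.5, -0.6]
width: 0.0
finger_force: 0.0
```

Request:
{"op": "jog_arm", "data": {
  "rows": [
    [-13,7,20,0,0],
    [0,0,30,0,0],
    [0,0,22,0,0],
    [0,0,0,0,0]
  ]
}}

```text
time: 1.52
tcp_pos: [0.5585, 0.1917, 0.2493]
tool_rot: [[-0.892, 0.452, -0.009], [0.452, 0.892, -0.001], [0.007, -0.005, -1.0]]
force: [-0.4, -0.1, -0.6]
width: -0.001
finger_force: 0.0
```

Request:
{"op": "jog_arm", "data": {
  "rows": [
    [7,-3.6,12,0,0],
    [7,-3.6,12,0,0],
    [7,-3.6,12,0,0]
  ]
}}

```text
time: 1.77
tcp_pos: [0.5364, 0.192, 0.2191]
tool_rot: [[-0.892, 0.452, 0.003], [0.452, 0.892, 0.001], [-0.002, 0.002, -1.0]]
force: [0.7, 0.5, 1.6]
width: 0.001
finger_force: 0.8
```

Request:
{"op": "jog_arm", "data": {
  "rows": [
    [6,-3,12,0,0],
    [6,-3,12,0,0],
    [5,-2.5,12,0,0],
    [4,-2,10,0,0],
    [2,-1,8,0,0]
  ]
}}

```text
time: 2.18
tcp_pos: [0.5105, 0.1921, 0.1646]
tool_rot: [[-0.892, 0.451, 0.001], [0.451, 0.892, 0.0], [-0.001, 0.001, -1.0]]
force: [0.2, 1.6, 0.7]
width: -0.004
finger_force: 0.5
```

Request:
{"op": "jog_arm", "data": {
  "rows": [
    [0,0,4,0,0],
    [0,0,0,0,0]
  ]
}}

```text
time: 2.35
tcp_pos: [0.5106, 0.1918, 0.1599]
tool_rot: [[-0.892, 0.452, -0.001], [0.452, 0.892, -0.0], [0.001, -0.0, -1.0]]
force: [0.6, -0.5, 0.5]
width: 0.002
finger_force: 0.0
```

Request:
{"op": "jog_arm", "data": {
  "rows": [
    [0,0,3,0,0],
    [0,0,3,0,0],
    [0,0,2,0,0],
    [0,0,0,0,0]
  ]
}}

```text
time: 2.68
tcp_pos: [0.5108, 0.1916, 0.1517]
tool_rot: [[-0.892, 0.452, -0.0], [0.452, 0.892, -0.0], [0.0, -0.0, -1.0]]
force: [-0.6, 0.0, 0.6]
width: -0.0
finger_force: 0.0
```

Request:
{"op": "jog_arm", "data": {
  "rows": [
    [0,0,2,0,0],
    [0,0,1,0,0],
    [0,0,0,0,0]
  ]
}}

```text
time: 2.93
tcp_pos: [0.5108, 0.1916, 0.1492]
tool_rot: [[-0.892, 0.452, 0.0], [0.452, 0.892, -0.0], [-0.0, 0.0, -1.0]]
force: [-1.5, -0.3, 2.7]
width: 0.001
finger_force: 1.4
```

Request:
{"op": "jog_arm", "data": {
  "rows": [
    [0,0,1,0,0],
    [0,0,1,0,0],
    [0,0,0,0,0]
  ]
}}

```text
time: 3.18
tcp_pos: [0.5107, 0.1917, 0.1489]
tool_rot: [[-0.892, 0.452, 0.002], [0.452, 0.892, 0.0], [-0.002, 0.001, -1.0]]
force: [-7.2, -1.6, 21.1]
width: 0.003
finger_force: 10.2
```

```bash
python3 - <<'E'
from h import *
p,d=snap("scene");p,d,w=world("scene")
cv2.imwrite("pics/c.png",cv2.resize(p[150:290,170:330][...,::-1],(800,700))[:600])
E
```

```text
(no output)
```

View pics/c.png

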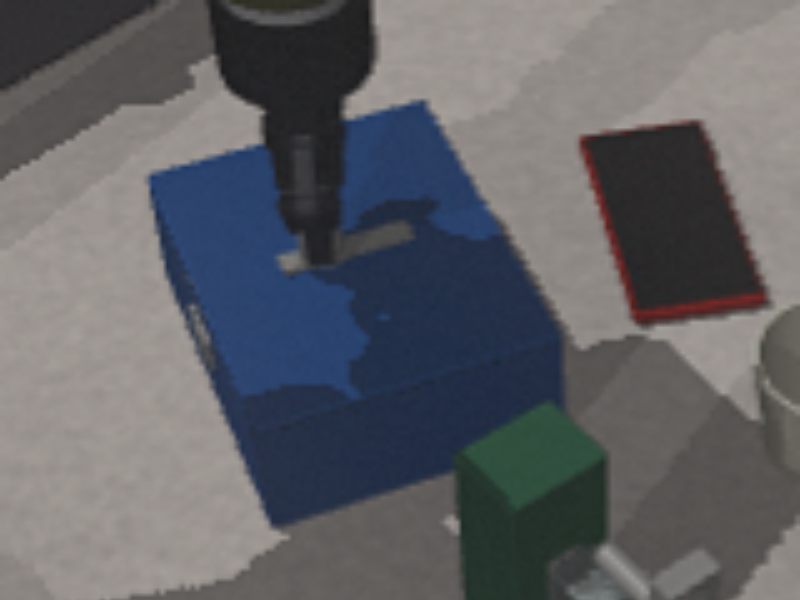

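The lid looks flush on the box, at (350,280) in the crop, and presses back firmly at 21 N. Next I go up and over to the handle.

Request:
{"op": "jog_arm", "data": {
  "rows": [
    [0,0,-20,0,0],
    [0,0,-40,0,0],
    [0,0,-40,0,0],
    [0,0,-40,0,0],
    [0,0,-40,0,0]
  ]
}}

```text
time: 3.65
tcp_pos: [0.5102, 0.1915, 0.3289]
tool_rot: [[-0.892, 0.452, -0.0], [0.452, 0.892, -0.0], [0.0, -0.0, -1.0]]
force: [-0.1, 0.8, -0.2]
width: -0.001
finger_force: 0.0
```

Request:
{"op": "jog_arm", "data": {
  "rows": [
    [-15.3,-31.7,-5,0,0.5],
    [-15.3,-31.7,-5,0,0.75],
    [-15.3,-31.7,-5,0,1],
    [-15.3,-31.7,-5,0,1],
    [-15.3,-31.7,0,0,1]
  ]
}}

```text
time: 4.07
tcp_pos: [0.5071, 0.0141, 0.3478]
tool_rot: [[-0.892, 0.452, 0.002], [0.452, 0.892, -0.0], [-0.002, 0.0, -1.0]]
force: [0.4, 0.5, 0.3]
width: 0.707
finger_force: 0.0
```

Request:
{"op": "jog_arm", "data": {
  "rows": [
    [-15.3,-31.7,0,0,1],
    [-15.3,-31.7,0,0,1],
    [-15.3,-31.7,0,0,1],
    [-15.3,-31.7,0,0,1],
    [-15.3,-31.7,0,0,1]
  ]
}}

```text
time: 4.48
tcp_pos: [0.5035, -0.162, 0.3468]
tool_rot: [[-0.892, 0.452, -0.0], [0.452, 0.892, 0.0], [0.0, 0.0, -1.0]]
force: [1.8, -0.6, -0.6]
width: 1.002
finger_force: 0.0
```

Request:
{"op": "jog_arm", "data": {
  "rows": [
    [0,0,0,0.12,1],
    [0,0,0,0.12,1],
    [0,0,0,0.12,1],
    [0,0,0,0.12,1]
  ]
}}

```text
time: 4.82
tcp_pos: [0.5038, -0.1607, 0.3467]
tool_rot: [[-0.577, 0.817, -0.0], [0.817, 0.577, 0.0], [0.0, -0.0, -1.0]]
force: [-0.1, -0.2, 0.0]
width: 0.998
finger_force: 0.0
```

Request:
{"op": "jog_arm", "data": {
  "rows": [
    [0,0,0,0.12,1],
    [0,0,0,0.12,1],
    [0,0,0,0.12,1],
    [0,0,0,0.12,1],
    [0,0,0,0,1]
  ]
}}

```text
time: 5.23
tcp_pos: [0.5039, -0.1603, 0.3468]
tool_rot: [[-0.137, 0.991, -0.0], [0.991, 0.137, 0.0], [0.0, -0.0, -1.0]]
force: [0.3, 0.5, -1.0]
width: 1.001
finger_force: 0.0
```

```bash
python3 - <<'E'
from h import *
snap("scene");p,d,w=world("scene")
h=cv2.cvtColor(p,cv2.COLOR_RGB2HSV)
m=(h[...,0]>100)&(h[...,0]<124)&(h[...,1]>90)&(d>0)&(w[...,0]>.42)&(w[...,0]<.62)&(w[...,1]>.07)&(w[...,1]<.3)
L=w[m];bx=np.array([.988,-.15]);r=(L[:,:2]-[.602,.177])@bx;t=L[:,2]>.06
print(np.polyfit(-r[t],L[t,2],1),L[:,2].max())
s=robot.get_state();R=np.array(s["tool_rot"]);T=np.array(s["tcp_pos"])
print(s["time"],T,R.round(3).tolist(),s["joints"]);print("delta tool mm",(R.T@(np.array([.5032,-.2297,.226])-T)*1000).round(1),"turn",np.arctan2(R[1,1],R[0,1])-np.deg2rad(6.4))
p,d=snap("wrist");cv2.imwrite("pics/d.png",p[...,::-1])
E
```

```text
[-0.00808371  0.07743979] 0.08212811375431528
5.2833 [ 0.50390631 -0.16030187  0.34677951] [[-0.144, 0.99, -0.0], [0.99, 0.144, 0.0], [0.0, -0.0, -1.0]] [-5.32064053e-01  3.15458845e-01  1.27253346e+00 -2.01684239e-05
  1.55383463e+00 -6.76262727e-01]
delta tool mm [-68.6 -10.6 120.8] turn 0.03249795895013573
```

View pics/d.png

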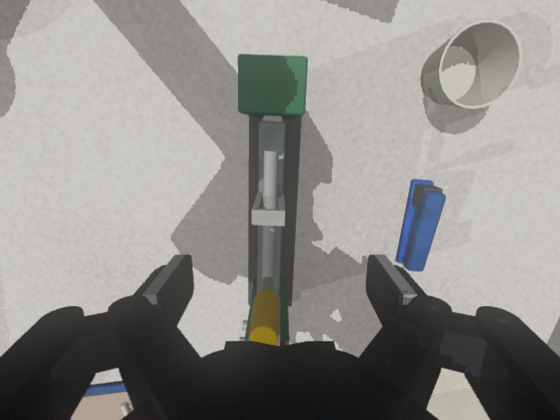

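The wrist view shows the handle at (264,320), left of the finger midline at column 281. That agrees with the computed shift, and the stapler and tub are clear.

Request:
{"op": "jog_arm", "data": {
  "rows": [
    [-34,-5,0,0.03,1],
    [-34.6,-4.6,0,0,1],
    [0,0,0,0,1],
    [0,0,28,0,1],
    [0,0,28,0,1]
  ]
}}

```text
time: 5.75
tcp_pos: [0.5033, -0.2302, 0.2911]
tool_rot: [[-0.114, 0.993, 0.003], [0.993, 0.114, -0.002], [-0.002, 0.003, -1.0]]
force: [0.4, -0.7, -1.0]
width: 0.999
finger_force: 0.0
```

```bash
python3 - <<'E'
from h import *
s=robot.get_state();R=np.array(s["tool_rot"]);T=np.array(s["tcp_pos"])
print(T,"delta tool mm",(R.T@(np.array([.5032,-.2297,.226])-T)*1000).round(1),"turn",np.arctan2(R[1,1],R[0,1])-np.deg2rad(6.4))
p,d=snap("side");cv2.imwrite("pics/e.png",cv2.resize(p[210:350,260:430][...,::-1],(728,600)))
E
```

```text
[ 0.50325326 -0.23024389  0.291108  ] delta tool mm [ 0.7 -0.2 65.1] turn 0.002879774636723356
```

View pics/e.png

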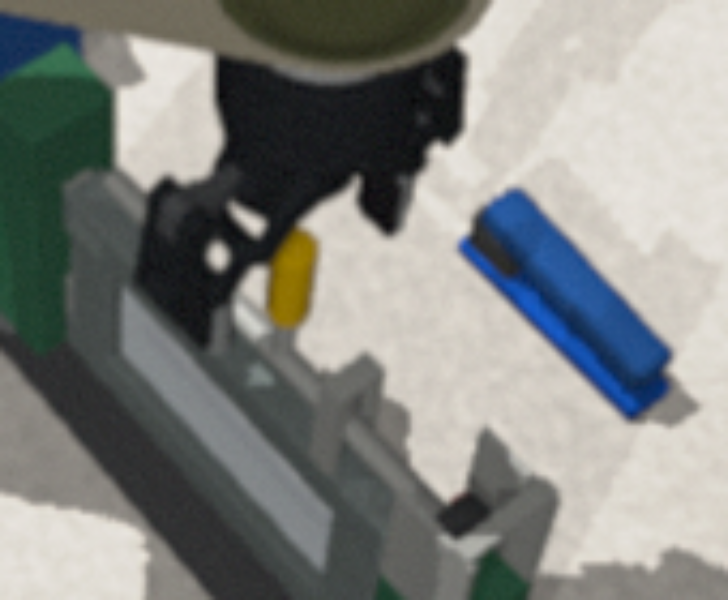

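The handle at (292,280) in the crop stands between the two open fingers, so I close on it.

Request:
{"op": "jog_arm", "data": {
  "rows": [
    [0,0,0,0,0],
    [0,0,0,0,0],
    [0,0,0,0,0],
    [0,0,0,0,0],
    [0,0,0,0,0]
  ],
  "squeeze": 70
}}

```text
time: 6.22
tcp_pos: [0.5033, -0.2296, 0.2921]
tool_rot: [[-0.112, 0.994, 0.002], [0.994, 0.112, -0.001], [-0.001, 0.002, -1.0]]
force: [-0.7, -0.1, 0.2]
width: 0.305
finger_force: 0.0
```

Request:
{"op": "jog_arm", "data": {
  "rows": [
    [0,0,0,0,0],
    [0,0,0,0,0],
    [0,0,-3,0,0],
    [0,0,-3,0,0],
    [0,0,0,0,0]
  ]
}}

```text
time: 6.63
tcp_pos: [0.5029, -0.2296, 0.2974]
tool_rot: [[-0.112, 0.994, -0.001], [0.994, 0.112, -0.0], [-0.0, -0.001, -1.0]]
force: [-3.4, -0.9, -2.3]
width: 0.213
finger_force: 68.4
```

Request:
{"op": "jog_arm", "data": {
  "rows": [
    [0,0,-3,0,0],
    [0,0,-3,0,0],
    [0,0,-3,0,0],
    [0,0,0,0,0]
  ]
}}

```text
time: 6.97
tcp_pos: [0.5029, -0.2295, 0.3065]
tool_rot: [[-0.112, 0.994, -0.0], [0.994, 0.112, -0.0], [-0.0, -0.0, -1.0]]
force: [-3.9, 0.2, -3.4]
width: 0.214
finger_force: 68.5
```

Request:
{"op": "jog_arm", "data": {
  "rows": [
    [3,0,0,0,0],
    [4,0,0,0,0],
    [4,0,0,0,0],
    [0,0,0,0,0]
  ]
}}

```text
time: 7.3
tcp_pos: [0.5016, -0.2177, 0.3059]
tool_rot: [[-0.112, 0.994, -0.001], [0.994, 0.112, 0.001], [0.001, -0.0, -1.0]]
force: [-4.7, 0.0, -2.3]
width: 0.22
finger_force: 68.5
```

Request:
{"op": "jog_arm", "data": {
  "rows": [
    [6,0,0,0,0],
    [6,0,0,0,0],
    [6,0,0,0,0],
    [5,0,0,0,0],
    [0,0,0,0,0]
  ]
}}

```text
time: 7.72
tcp_pos: [0.4991, -0.1947, 0.3059]
tool_rot: [[-0.112, 0.994, -0.001], [0.994, 0.112, 0.001], [0.001, -0.0, -1.0]]
force: [-5.3, 0.6, -3.9]
width: 0.218
finger_force: 68.4
```

```bash
python3 - <<'E'
from h import *
s=robot.get_state();R=np.array(s["tool_rot"]);T=np.array(s["tcp_pos"])
print(T,s["force"])
hin=np.array([.4874,-.0906]);v=T[:2]-hin;r=np.hypot(*v);a0=np.arctan2(v[1],v[0]);print(r)
prev=T[:2];yaw=np.arctan2(R[1,1],R[0,1])
for i in range(1,11):
    a=a0-.039*i;q=hin+r*np.array([np.cos(a),np.sin(a)]);y=np.array([np.cos(yaw),np.sin(yaw)]);x=np.array([-y[1],y[0]])
    print((q*1000).round(1),"tool",round((q-prev)@x*1000,2),round((q-prev)@y*1000,2));prev=q;yaw-=.039
p,d=snap("side");cv2.imwrite("pics/f.png",cv2.resize(p[210:350,260:430][...,::-1],(728,600)))
E
```

```text
[ 0.49906776 -0.19469294  0.3058963 ] [-5.25881442  0.6186818  -3.92919595]
0.1047448194165297
[ 495.  -195.1] tool 0.08 -4.08
[ 490.9 -195.3] tool 0.08 -4.08
[ 486.8 -195.3] tool 0.08 -4.08
[ 482.8 -195.2] tool 0.08 -4.08
[ 478.7 -195. ] tool 0.08 -4.08
[ 474.6 -194.6] tool 0.08 -4.08
[ 470.6 -194. ] tool 0.08 -4.08
[ 466.6 -193.2] tool 0.08 -4.08
[ 462.6 -192.4] tool 0.08 -4.08
[ 458.6 -191.3] tool 0.08 -4.08
```

View pics/f.png

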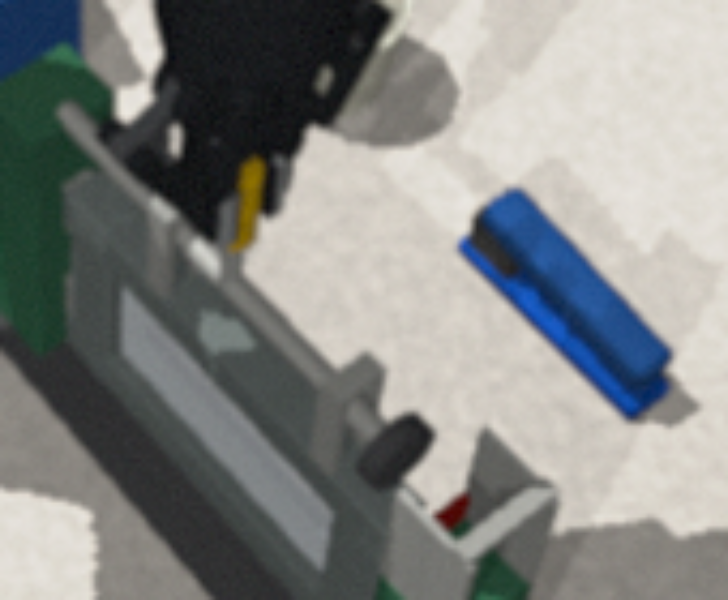

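The black head at (395,450) is now out of the keeper and clear of the red lip at (453,510). Next I swing the gate.

Request:
{"op": "jog_arm", "data": {
  "rows": [
    [0.1,-4.1,0,0.039,0],
    [0.1,-4.1,0,0.039,0],
    [0.1,-4.1,0,0.039,0],
    [0.1,-4.1,0,0.039,0],
    [0,0,0,0,0]
  ]
}}

```text
time: 8.18
tcp_pos: [0.4832, -0.1959, 0.3062]
tool_rot: [[0.045, 0.999, 0.002], [0.999, -0.045, 0.0], [0.0, 0.002, -1.0]]
force: [3.2, 1.1, -2.7]
width: 0.216
finger_force: 68.9
```

Request:
{"op": "jog_arm", "data": {
  "rows": [
    [0.1,-4.1,0,0.039,0],
    [0.1,-4.1,0,0.039,0],
    [0.1,-4.1,0,0.039,0],
    [0.1,-4.1,0,0.039,0],
    [0,0,0,0,0]
  ]
}}

```text
time: 8.6
tcp_pos: [0.4671, -0.1941, 0.3063]
tool_rot: [[0.198, 0.98, 0.002], [0.98, -0.198, -0.001], [-0.0, 0.002, -1.0]]
force: [4.3, -0.6, -3.2]
width: 0.211
finger_force: 69.2
```

Request:
{"op": "jog_arm", "data": {
  "rows": [
    [0.1,-4.1,0,0.039,0],
    [0.1,-4.1,0,0.039,0],
    [0,0,0,0,0],
    [0,0,0,0,0]
  ]
}}

```text
time: 8.93
tcp_pos: [0.4594, -0.1923, 0.3062]
tool_rot: [[0.272, 0.962, 0.002], [0.962, -0.272, -0.0], [0.0, 0.002, -1.0]]
force: [3.7, -0.7, -2.1]
width: 0.214
finger_force: 69.4
```

```bash
python3 - <<'E'
from h import *
s=robot.get_state();T=np.array(s["tcp_pos"]);hin=np.array([.4874,-.0906])
v=T[:2]-hin;u0=np.array([.112,-.994]);print(T,s["force"],np.hypot(*v),"angle",np.arctan2(u0[1],u0[0])-np.arctan2(v[1],v[0]))
p,d=snap("scene");p,d,w=world("scene");cv2.imwrite("pics/g.png",cv2.resize(p[160:420,150:450][...,::-1],(692,600)))
# gate top rail / far guide direction
for lo,hi in((.143,.155),(.20,.235)):
    m=(d>0)&(w[...,2]>lo)&(w[...,2]<hi)&(w[...,0]>.37)&(w[...,0]<.54)&(w[...,1]>-.31)&(w[...,1]<-.23);q=w[m];print(len(q),np.percentile(q,[5,50,95],axis=0).round(3).tolist() if len(q) else 0)
E
```

```text
[ 0.45942562 -0.19231652  0.30622401] [ 3.72882524 -0.74005306 -2.07013886] 0.10549319987271191 angle 0.38059035298926847
249 [[0.422, -0.303, 0.145], [0.433, -0.289, 0.151], [0.444, -0.234, 0.153]]
237 [[0.423, -0.296, 0.201], [0.435, -0.272, 0.207], [0.45, -0.259, 0.21]]
```

View pics/g.png

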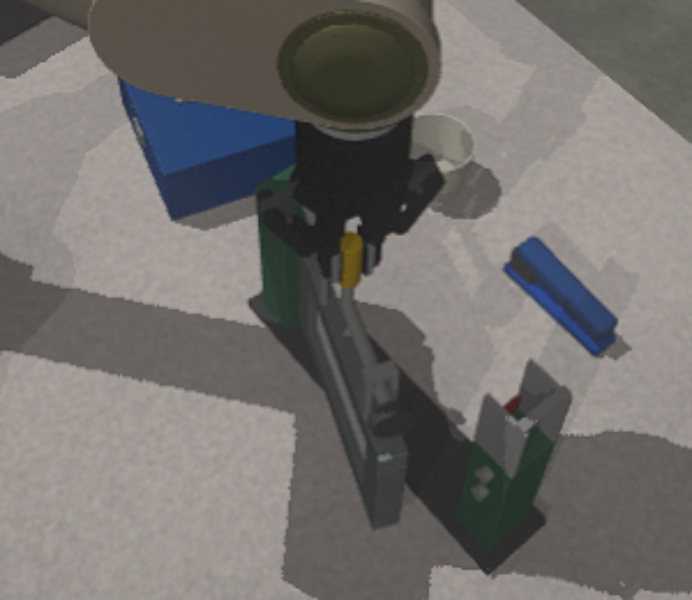

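The gate stands ajar by about 0.385 rad (about 84 mm at the free edge), with the handle at (350,262) still gripped. The box is shut and the bystanders have not moved.

```bash
python3 -c "
from station import robot
print(robot.close_job())"
```

```text
the job is handed in; nothing more can be done
None
```

The cash box lid is shut, the bolt is drawn over the lip, and the gate is held about 84 mm ajar by the yellow handle, which is still gripped; the job is handed in.

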